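# Lock the knock pan into its holder

### The arm

A 7-joint arm with a two-finger parallel gripper is mounted at the origin on a cart in front of the work surface, level with it; the furniture and walls round the work are solid. World frame = base frame: x ahead of the robot, y to its left, z up, the work surface at z = 0. Lengths are in m, angles in rad, forces in N, time in s.
With the tool pointing down it reaches from about 0.4 to 0.85 m from the base axis. Payload 10.4 kg.
Tool frame: the origin (TCP) lies between the finger pads; the fingertips stand 14 mm ahead of it and the grasp point (between the pads) lies 5 mm behind it (r.finger_overhang is the z of the fingertips in the tool frame, in m); z points along the fingers, y is the line along which they close (so a half turn about z gives the same grasp; the last joint's range is limited). The gripper opens to 87 mm and grips with 3 to 60 N. Pads are 19 mm wide; open, the fingers measure 117 mm over their backs; the gripper's body (75 mm by 190 mm) begins 51 mm behind the grasp point.
Start: joints at [-1.284, 0.332, -0.065, 1.46, 0.022, 1.35, -0.088], TCP at [0.191, 0.595, 0.237] pointing down, gripper open.
Joint ranges: [-2.6, 2.6], [-0.5, 2.12], [-1.47, 1.34], [0.16, 2.42], [-1.27, 4.41], [0.06, 2.06], [-2.6, 2.6]. Speed limits (rad/s): [2.22, 2.22, 2.79, 2.79, 3.14, 3.14, 3.14].

### API

Orientations are given as a unit quaternion [x, y, z, w].
In Python, from bench import r, optics gives the robot as it stands.
- The arm moves only by the shell command python3 -m pendant 'ROWS' [FORCE]. ROWS is JSON, a list of rows, each a list of 7 numbers: the closure, from -1 (fully open) to 1 (shut), then the shift along the tool's x, y, z scaled (see below), then the turn, a rotation vector about the tool's x, y, z scaled (see below). In form: [[grip, x, y, z, rx, ry, rz], ...]. A call has 1 to 8 rows; each row is the pose to reach, as a shift and turn from the pose commanded when the call began, along the tool's axes at that moment; what a row does not reach only later rows make up. The controller multiplies each number of a shift by 0.3 m and each number of a turn by 120 degrees. A row lasts 1/8 s, in which the tool goes at most 62.5 mm and 10.7 degrees, less where a joint would pass 70% of its speed; a pose out of reach is approached as far as the arm can. A call with a number of a shift or a turn outside -1 to 1 is refused whole. A call with a gripper value outside its range is refused whole. The fingers move at their own pace and stop on an object; FORCE is the grip in N (left out, the last holds). Time passes only in rows, so rows that repeat a pose let the fingers close. It gives the time, the measured TCP pose, the force, the opening and the grip force at its end, in the units of the state.
- r.read_state(): the state, without advancing time (a new reading comes with each control period).
- optics.camera(name): name is "scene" or "top"; returns a dict with "pixels" (480x640x3 uint8, red, green, blue), "vfov" (degrees; the focal length in pixels is half the picture's height over the tangent of half this angle, whatever the lens; pixels are square), "cx", "cy" (the principal point, pixels), "rvec" (rotation vector, rad) and "tvec" (3), from world to camera coordinates, as OpenCV has them. Camera axes: x right, y down, z forward; pixel columns grow to the right and rows downward; lengths in m; the calibration is good to about 2 mm. A picture is of the moment at which its call begins. There is no depth.
- r.close_job(): hands the job in; it is judged then, once.
The state is a dict: "time": time; "joint_positions": joint angles; "joint_vel": joint speeds; "joint_torque": joint torques, N m; "ee_pos": TCP position; "eef_rot": TCP orientation; "ft_force": force on the tool from outside, world axes, zero at the start; "torque": the same for the moment, N m; "width": finger opening in m; "grip_force": force on a finger pad.
Only numpy, scipy, OpenCV 4.12 (cv2) and the standard library are available. Lean on these libraries where they do the work, as an engineer would, in place of code of your own. Each camera call takes 0.05 s, during which the arm holds its last target. There are 200 camera calls.

### The job

Push the steel knock pan along its holder until it is fully home against the back stop, then push the clamp's red handle over past its centre so that it snaps shut and its rubber foot presses on the pan's rim. Only push: do not lift or tip the pan, and leave the storage tin, the kitchen timer and the tamper where they stand.

Things in the scene. Friction and masses are not known exactly. Their poses are not given: they have to be found in the camera images.
- knock_pan: Loose steel knock-out pan with dark grounds and a black bar across: 175 (x) x 162 (y) x 100 mm high, 0.3 to 0.65 kg. Origin: centre of underside, z up. Rim flange at z = 92 to 100, outer faces at x = +-87, y = +-81 mm; walls below stand 10 mm further in. It stands on two slick runners 6 mm above the counter; 1 to 2 N on the rim slides it without tipping. Starts 50 to 70 mm short of home.
- holder: Dark sheet-steel holder fixed to the counter. Origin: on the counter under the centre of the homed pan (pan origin then within 2 mm of 0, 0, 6 mm here); x is the direction in which the pan is pushed home, roughly away from the robot, y left, z up. Base from x = -167 to +95 mm; side guides 43 mm high at y = +-76 mm (about 6 mm play each side). A clamp post stands on its right (-y) side.
- stop_face (a point): Middle of the face of the upright back stop (black rubber crossbar, 106 mm high, 120 mm wide): 89 mm from the holder's origin along its +x, at z = 96 mm. The pan's far rim meets it when home.
- clamp (a joint): Angle of the over-centre clamp, rad. 0 = open: red handle leaning 48 degrees outward (to the holder's -y, away from the pan), foot raised. Grows as the handle swings toward the pan (+y). A spring pushes it open below about 0.5 and snaps it shut beyond 0.6; shut, the foot rests on the homed pan's rim at about 1.05, handle leaning 12 degrees toward the pan. Limit 1.10. Takes about 3 N.
- clamp_pivot (a point): The clamp's hinge, on top of the aluminium post (40 x 24 mm): at x = -65, y = -118, z = 113 mm in the holder's frame, hinge line along the holder's x. The point does not turn with the clamp; its axes are the holder's.
- clamp_grip (a point): Point on the axis of the red handle, 95 mm from the hinge; moves with it: about y = -71, z = +63 mm from the hinge when open, y = +20, z = +93 mm when shut. The red grip is a round bar 23 mm thick from 41 to 115 mm from the hinge.
- tin: Round grey storage tin with a wooden lid and knob, 70 mm across, 110 mm high, upright, left of the holder; to be left alone. Origin: centre of underside.
- timer: White kitchen timer lying flat, 58 x 66 x 22 mm, with a small display and three round keys, left of the holder and farther back; to be left alone. Origin: centre of underside.
- tamper: Coffee tamper with steel base 58 mm across and turned wooden handle, 95 mm high, upright, to the right in front; to be left alone. Origin: centre of underside.

How it is judged:
On the way, in this order (a step that is already met when the one before it is completed fails the run):
1. the pan is home against the back stop while the clamp is still open (x of knock_pan in the frame of holder above -0.006 m and y of knock_pan in the frame of holder between -0.012 and 0.012 m and angle between the x axis of knock_pan and the x axis of holder, either way round below 0.08 rad and angle between knock_pan's own z axis and vertical below 0.05 rad and value of joint clamp below 0.45 rad), for 0.2 s.
2. the clamp has snapped shut with the pan home (x of knock_pan in the frame of holder above -0.006 m and y of knock_pan in the frame of holder between -0.012 and 0.012 m and angle between the x axis of knock_pan and the x axis of holder, either way round below 0.08 rad and angle between knock_pan's own z axis and vertical below 0.05 rad and value of joint clamp above 0.95 rad), for 0.2 s.
At the end, for the whole second after the job is handed in: The pan stands flat in the holder within 8 mm of touching the back stop, within 12 mm of the middle and 0.08 rad of straight, at rest; the clamp is past 0.95 rad and its foot presses on the pan with more than 1 N (all of step 2 and contact force between clamp and knock_pan above 1 N and linear speed of knock_pan below 0.01 m/s and height (world z) of knock_pan below 0.012 m).
It fails at once if the knock pan is lifted more than about 15 mm (height (world z) of knock_pan above 0.022 m).
It fails at once if the knock pan is tipped (angle between knock_pan's own z axis and vertical above 0.15 rad).
It fails at once if the storage tin is moved by more than 20 mm or tipped (distance of tin from where it was at the start of the episode above 0.02 m or angle between tin's own z axis and vertical above 0.3 rad).
It fails at once if the kitchen timer is moved by more than 20 mm or tipped (distance of timer from where it was at the start of the episode above 0.02 m or angle between timer's own z axis and vertical above 0.3 rad).
It fails at once if the tamper is moved by more than 20 mm or tipped (distance of tamper from where it was at the start of the episode above 0.02 m or angle between tamper's own z axis and vertical above 0.3 rad).
It also fails if it takes over 43 s, if anything falls off the work surface, if the arm or the gripper's body presses on something with over 40 N, if the wrist force passes 120 N, or if a joint passes its speed limit or range.

## Working session

There is one attempt and no reset: what is moved stays moved. The work goes in short steps, Python scripts to look and compute and a shell command to move; the robot and the scene stay as the last step left them, time stands still between calls to the robot, and variables do not carry over. Pictures are saved under pics/ and viewed, at most 10 in all, crops included, and the job is handed in when it is done.

```bash
ls; mkdir -p pics; cat > h.py <<'E'
import numpy as np, cv2
from bench import r, optics
def cam(n, save=None):
    c=optics.camera(n); im=np.asarray(c["pixels"])[:,:,::-1].copy()
    f=240/np.tan(np.radians(c["vfov"])/2)
    c["K"]=np.array([[f,0,c["cx"]],[0,f,c["cy"]],[0,0,1.]]); c["R"]=cv2.Rodrigues(np.array(c["rvec"],float))[0]
    c["t"]=np.array(c["tvec"],float); c["im"]=im
    if save: cv2.imwrite(save,im)
    return c
def ray(c,uv):
    d=c["R"].T@np.linalg.inv(c["K"])@np.array([*uv,1.]); return -c["R"].T@c["t"], d/np.linalg.norm(d)
def onz(c,uv,z):
    o,d=ray(c,uv); return o+d*(z-o[2])/d[2]
def tri(c1,p1,c2,p2):
    A=[];b=[]
    for c,p in((c1,p1),(c2,p2)):
        o,d=ray(c,p); M=np.eye(3)-np.outer(d,d); A.append(M); b.append(M@o)
    return np.linalg.lstsq(np.vstack(A),np.hstack(b),rcond=None)[0]
def proj(c,P): return cv2.projectPoints(np.array(P,float).reshape(-1,3),np.array(c["rvec"],float),c["t"],c["K"],None)[0].reshape(-1,2)
E
python3 - <<'E'
from h import *
for n in("scene","top"):
    c=cam(n,f"pics/{n}0.png"); print(n,c["vfov"],c["cx"],c["cy"],-c["R"].T@c["t"])
s=r.read_state(); print(s["time"],s["ee_pos"],s["eef_rot"],s["ft_force"],r.finger_overhang)
E
```

```text
pics
scene 55.93544448446086 319.46556810386323 245.90005752205883 [-0.05373752 -0.88371662  0.61815965]
top 53.72448860447571 320.4944172075566 242.35174464271117 [0.44775433 0.01816829 1.31627968]
0.1 [0.19044431 0.59491119 0.23582565] [ 1.54283737e-01  9.88026367e-01 -6.50770017e-04 -6.11929831e-05] [ 0.41836931  0.27620531 -0.32923358] 0.014
```

View pics/scene0.png

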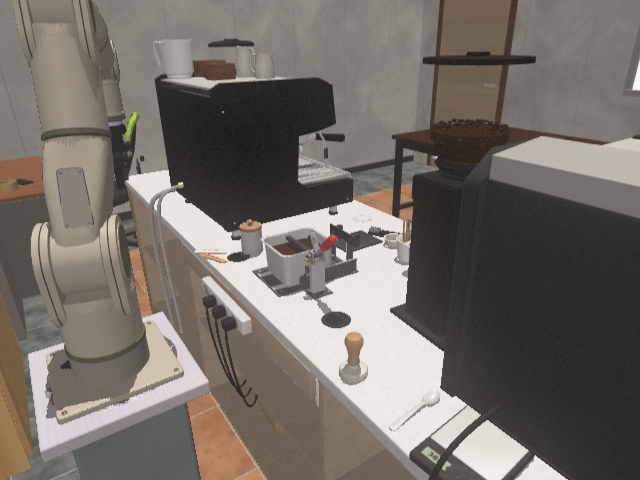

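View pics/top0.png

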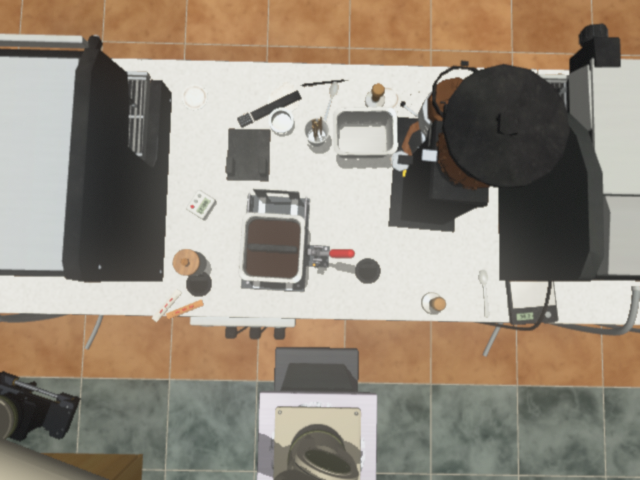

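The scene view shows the pan near (300,255), the red handle at (325,243), the tin at (250,238) and the tamper at (352,360). In the top view the pan is at (274,247), the crossbar at (275,197), the red handle at (342,253), the tin at (186,262), the timer at (201,205) and the tamper at (433,302). Next I'll look closer and measure.

```bash
python3 - <<'E'
from h import *
T=cam("top");S=cam("scene")
cr=T["im"][180:310,220:380]; cv2.imwrite("pics/crop1.png",cv2.resize(cr,None,fx=5,fy=4.6*5/4.6*0.9,interpolation=cv2.INTER_CUBIC) if 0 else cv2.resize(cr,(720,585),interpolation=cv2.INTER_CUBIC))
def red(c,box):
    x0,y0,x1,y1=box; h=cv2.cvtColor(c["im"],cv2.COLOR_BGR2HSV); m=((h[...,0]<6)|(h[...,0]>174))&(h[...,1]>160)&(h[...,2]>90)
    k=np.zeros_like(m);k[y0:y1,x0:x1]=m[y0:y1,x0:x1]; ys,xs=np.nonzero(k); return cv2.minAreaRect(np.c_[xs,ys].astype(np.float32)),len(xs),(xs.mean(),ys.mean())
a=red(T,(310,230,370,280)); b=red(S,(300,220,350,260)); print(a,b)
print("grip mid",tri(T,a[2],S,b[2]))
E
```

```text
(((0.0, 0.0), (0.0, 0.0), 0.0), 0, (np.float64(nan), np.float64(nan))) (((332.5, 236.5), (7.0, 3.0), -0.0), 20, (np.float64(332.4), np.float64(236.9)))
 ** On entry to DLASCL parameter number  4 had an illegal value
 ** On entry to DLASCL parameter number  4 had an illegal value<stdin>:6: RuntimeWarning: Mean of empty slice.
  ret = ret.dtype.type(ret / rcount)
Traceback (most recent call last):
  File "h.py", line 18, in tri
    return np.linalg.lstsq(np.vstack(A),np.hstack(b),rcond=None)[0]
           ~~~~~~~~~~~~~~~^^^^^^^^^^^^^^^^^^^^^^^^^^^^^^^^^^^^^^
numpy.linalg.LinAlgError: SVD did not converge in Linear Least Squares
```

View pics/crop1.png

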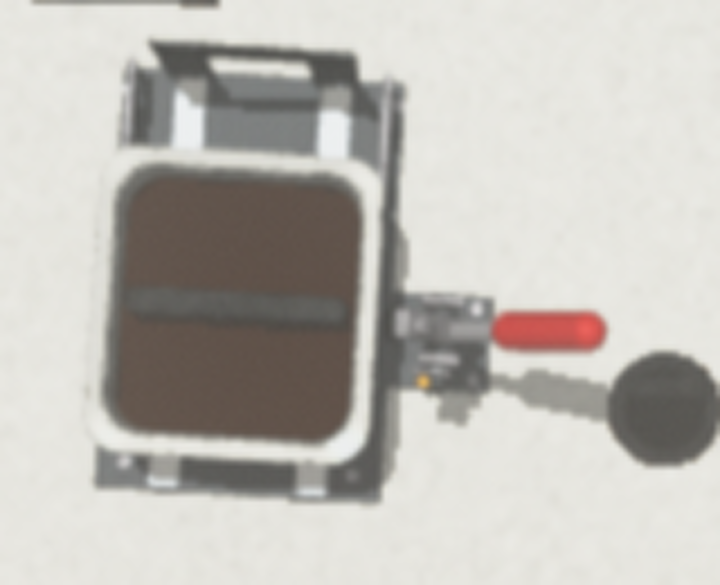

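The crop (4.5x, offset 220,180) shows the pan rim corners at about (115,150), (383,165), (368,465) and (92,447). The base front edge runs (97,487) to (380,500), the crossbar top edge (150,42) to (357,55), and the red grip (493,328) to (606,331).

```bash
python3 - <<'E'
from h import *
T=cam("top");S=cam("scene")
q=lambda x,y:(x/4.5+220-.4,y/4.5+180-.4)
for n,p,z in [("rimTL",(115,150),.102),("rimTR",(383,165),.102),("rimBR",(368,465),.102),("rimBL",(92,447),.102),("baseL",(97,487),.003),("baseR",(380,500),.003),("barL",(150,42),.106),("barR",(357,55),.106),("gripIn",(493,328),.14),("gripOut",(606,331),.19)]: print(n,onz(T,q(*p),z).round(4))
def red(c,box):
    x0,y0,x1,y1=box; b=c["im"].astype(int); m=(b[...,2]>120)&(b[...,2]>2*b[...,1])&(b[...,2]>2*b[...,0])
    k=np.zeros_like(m);k[y0:y1,x0:x1]=m[y0:y1,x0:x1]; ys,xs=np.nonzero(k); return cv2.minAreaRect(np.c_[xs,ys].astype(np.float32)),len(xs),(xs.mean(),ys.mean())
a=red(T,(310,230,370,280)); b=red(S,(300,220,350,260)); print(a,b)
print("grip mid",tri(T,a[2],S,b[2]))
# rim by mask: brown grounds interior rect
im=T["im"].astype(int)[180:310,220:300]
m=((im[...,2]-im[...,0])>12)&(im[...,2]<140)
ys,xs=np.nonzero(m); R=cv2.minAreaRect(np.c_[xs+220,ys+180].astype(np.float32)); print(R,[onz(T,p,.07).round(4) for p in cv2.boxPoints(R)])
for n,p,z in [("tin",(186,262),.11),("timer",(201,205),.02),("tamper",(438,304),.09)]: print(n,onz(T,p,z))
E
```

```text
rimTL [0.625  0.1981 0.102 ]
rimTR [0.6196 0.0443 0.102 ]
rimBR [0.4478 0.049  0.102 ]
rimBL [0.455  0.2055 0.102 ]
baseL [0.4313 0.2169 0.003 ]
baseR [0.4266 0.0437 0.003 ]
barL [0.6874 0.1795 0.106 ]
barR [0.6824 0.0605 0.106 ]
gripIn [ 0.5246 -0.0193  0.14  ]
gripOut [ 0.5209 -0.0776  0.19  ]
(((341.5, 253.0), (6.0, 23.0), 90.0), 139, (np.float64(341.68345323741005), np.float64(252.63309352517985))) (((328.5000305175781, 242.00003051757812), (7.77817440032959, 19.091880798339844), 45.0), 143, (np.float64(328.34265734265733), np.float64(242.06293706293707)))
grip mid [ 0.52323451 -0.04901487  0.16603175]
((272.7517395019531, 248.220703125), (51.792823791503906, 56.84292221069336), 3.3664605617523193) [array([0.4655, 0.1972, 0.07  ]), array([0.6155, 0.1933, 0.07  ]), array([0.6102, 0.0564, 0.07  ]), array([0.4602, 0.0618, 0.07  ])]
tin [0.49514629 0.34240196 0.11      ]
timer [0.65641969 0.33224936 0.02      ]
tamper [ 0.4004326 -0.3039027  0.09     ]
```

```bash
cat >> h.py <<'E'
from scipy.spatial.transform import Rotation as Ro
def plan(p,yaw=None):
    "shift/turn numbers to TCP p, tool down, tool y at heading yaw"
    s=r.read_state(); A=Ro.from_quat(s["eef_rot"]); d=A.inv().apply(np.array(p)-s["ee_pos"])/.3
    t=np.zeros(3)
    if yaw is not None:
        y=np.array([np.cos(yaw),np.sin(yaw),0]); z=np.array([0,0,-1.]); B=Ro.from_matrix(np.c_[np.cross(y,z),y,z]); t=(A.inv()*B).as_rotvec(degrees=True)/120
    print("plan",d.round(3),t.round(3))
E
python3 - <<'E'
from h import *
T=cam("top")
for p,z in [((390,230),.02),((455,230),.02),((505,185),.5),((430,195),.3),((430,195),.2),((400,160),.15)]: print(p,z,onz(T,p,z).round(3))
plan([.41,.127,.21],-.033); plan([.41,.127,.21])
E
```

```text
(390, 230) 0.02 [ 0.598 -0.19   0.02 ]
(455, 230) 0.02 [ 0.602 -0.37   0.02 ]
(505, 185) 0.5 [ 0.626 -0.315  0.5  ]
(430, 195) 0.3 [ 0.644 -0.232  0.3  ]
(430, 195) 0.2 [ 0.663 -0.256  0.2  ]
(400, 160) 0.15 [ 0.76  -0.193  0.15 ]
plan [-1.173 -1.263  0.088] [-0.     0.     0.618]
plan [-1.173 -1.263  0.088] [0. 0. 0.]
```

```bash
python3 -m pendant '[[1,-0.115,-0.124,0,0,0,0.077],[1,-0.23,-0.248,0,0,0,0.154],[1,-0.345,-0.372,0,0,0,0.231],[1,-0.46,-0.496,0,0,0,0.308],[1,-0.575,-0.62,0,0,0,0.385],[1,-0.69,-0.744,0.02,0,0,0.462],[1,-0.805,-0.868,0.04,0,0,0.54],[1,-0.92,-0.99,0.06,0,0,0.618]]' 5
python3 -c "
from h import *
plan([.41,.127,.18],-.033);plan([.41,.127,.102],-.033)"
```

```text
time: 1.35
ee_pos: [0.3634, 0.2267, 0.2186]
eef_rot: [0.721, 0.693, 0.0, -0.0]
ft_force: [1.1, 0.8, -0.2]
width: 0.0153
grip_force: 0.0
plan [-0.326  0.168  0.129] [ 0.    -0.    -0.003]
plan [-0.327  0.168  0.389] [ 0.    -0.    -0.003]
```

```bash
python3 -m pendant '[[1,-0.16,0.08,0.06,0,0,0],[1,-0.326,0.168,0.129,0,0,0],[1,-0.326,0.168,0.25,0,0,0],[1,-0.326,0.168,0.33,0,0,0],[1,-0.326,0.168,0.389,0,0,0],[1,-0.326,0.168,0.389,0,0,0]]'
python3 -c "
from h import *
plan([.43,.127,.102],-.033);plan([.493,.1245,.102],-.033)
S=cam('scene');c=S['im'][190:340,200:400];cv2.imwrite('pics/s1.png',cv2.resize(c,(800,600),interpolation=cv2.INTER_CUBIC))"
```

```text
time: 2.1
ee_pos: [0.4092, 0.1284, 0.1011]
eef_rot: [0.719, 0.695, -0.001, -0.0]
ft_force: [-0.2, 0.2, 0.6]
width: 0.0002
grip_force: 0.0
plan [-0.003  0.069 -0.003] [-0.001  0.001 -0.   ]
plan [-0.004  0.28  -0.004] [-0.001  0.001 -0.   ]
```

View pics/s1.png

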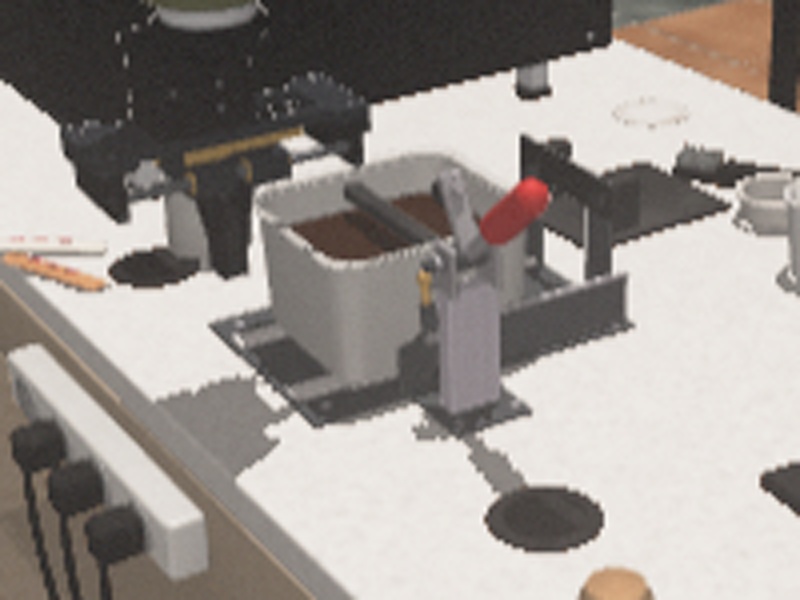

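The closed fingertips (232,270 in the crop) stand in front of the pan's near rim (262,210) at rim height. The clamp is open with its foot raised at (450,180), clear of the gripper. Pushing now.

```bash
python3 -m pendant '[[1,0,0.03,0,0,0,0],[1,0,0.06,0,0,0,0],[1,0,0.08,0,0,0,0],[1,0,0.1,0,0,0,0],[1,0,0.12,0,0,0,0],[1,0,0.14,0,0,0,0],[1,0,0.16,0,0,0,0],[1,0,0.18,0,0,0,0]]'
python3 -m pendant '[[1,0,0.015,0,0,0,0],[1,0,0.03,0,0,0,0],[1,0,0.04,0,0,0,0],[1,0,0.05,0,0,0,0],[1,0,0.06,0,0,0,0],[1,0,0.07,0,0,0,0]]'
```

```text
time: 3.15
ee_pos: [0.4643, 0.1271, 0.1018]
eef_rot: [0.719, 0.695, -0.0, -0.0]
ft_force: [-2.4, 0.1, 1.8]
width: 0.0002
grip_force: 1.2
time: 3.9
ee_pos: [0.4851, 0.1264, 0.1018]
eef_rot: [0.719, 0.695, 0.0, -0.0]
ft_force: [-2.8, 0.3, 0.7]
width: 0.0009
grip_force: 1.1
```

```bash
python3 -m pendant '[[1,0,0.007,0,0,0,0],[1,0,0.014,0,0,0,0],[1,0,0.021,0,0,0,0],[1,0,0.028,0,0,0,0]]'
python3 -m pendant '[[1,0,0.004,0,0,0,0],[1,0,0.008,0,0,0,0],[1,0,0.012,0,0,0,0],[1,0,0.012,0,0,0,0]]'
```

```text
time: 4.4
ee_pos: [0.4934, 0.126, 0.1018]
eef_rot: [0.719, 0.695, -0.0, -0.0]
ft_force: [-2.6, 1.1, 0.4]
width: 0.0002
grip_force: 1.1
time: 4.9
ee_pos: [0.4971, 0.1259, 0.1018]
eef_rot: [0.719, 0.695, 0.0, 0.0]
ft_force: [-0.7, -0.2, -0.1]
width: 0.0004
grip_force: 0.6
```

```bash
python3 -m pendant '[[1,0,0.004,0,0,0,0],[1,0,0.008,0,0,0,0],[1,0,0.008,0,0,0,0]]'
python3 -c "
from h import *
T=cam('top');cr=T['im'][180:310,220:380]; cv2.imwrite('pics/t2.png',cv2.resize(cr,(720,585),interpolation=cv2.INTER_CUBIC))
print(r.read_state()['ft_force'])"
```

```text
time: 5.28
ee_pos: [0.4994, 0.1259, 0.1018]
eef_rot: [0.719, 0.695, 0.0, 0.0]
ft_force: [-1.7, 0.4, -0.9]
width: 0.0005
grip_force: 0.7
[-1.34419225  0.01619513 -0.00432069]
```

View pics/t2.png

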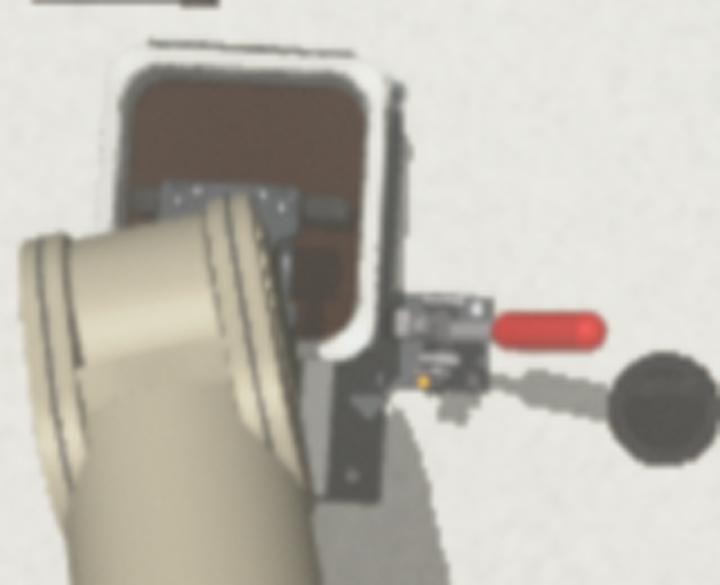

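The pan's far rim (about 49 to 60 in y) is at or within a few mm of the crossbar (42 to 53), and the handle is still open. I'll creep on until the force rises.

```bash
for i in 1 2; do :; done; python3 -m pendant '[[1,0,0.005,0,0,0,0],[1,0,0.01,0,0,0,0],[1,0,0.01,0,0,0,0]]'
python3 -m pendant '[[1,0,0.005,0,0,0,0],[1,0,0.01,0,0,0,0],[1,0,0.01,0,0,0,0]]'
```

```text
time: 5.7
ee_pos: [0.5003, 0.1259, 0.1015]
eef_rot: [0.719, 0.695, -0.002, -0.002]
ft_force: [-11.7, -1.0, 8.7]
width: 0.0004
grip_force: 6.5
time: 6.08
ee_pos: [0.5008, 0.1259, 0.1013]
eef_rot: [0.718, 0.696, -0.004, -0.003]
ft_force: [-25.5, -0.9, 20.2]
width: 0.0004
grip_force: 13.4
```

Home: the force rose to 25 N at x = 0.500. Backing off and lifting.

```bash
python3 -m pendant '[[1,0,-0.05,0,0,0,0],[1,0,-0.15,0,0,0,0],[1,0,-0.2,-0.1,0,0,0],[1,0,-0.2,-0.3,0,0,0],[1,0,-0.2,-0.5,0,0,0],[1,0,-0.2,-0.62,0,0,0],[1,0,-0.2,-0.62,0,0,0]]'
python3 -c "
from h import *
plan([.526,-.125,.29],-.033);plan([.526,-.125,.184],-.033)
T=cam('top');cr=T['im'][180:310,220:380]; cv2.imwrite('pics/t3.png',cv2.resize(cr,(720,585),interpolation=cv2.INTER_CUBIC))
S=cam('scene');c=S['im'][190:340,200:400];cv2.imwrite('pics/s3.png',cv2.resize(c,(800,600),interpolation=cv2.INTER_CUBIC))"
```

```text
time: 6.95
ee_pos: [0.4468, 0.128, 0.2907]
eef_rot: [0.719, 0.695, 0.003, 0.001]
ft_force: [1.1, 0.5, -0.3]
width: 0.0008
grip_force: 0.0
plan [-0.834  0.292  0.001] [ 0.003 -0.002 -0.   ]
plan [-0.835  0.29   0.354] [ 0.003 -0.002 -0.   ]
```

View pics/s3.png

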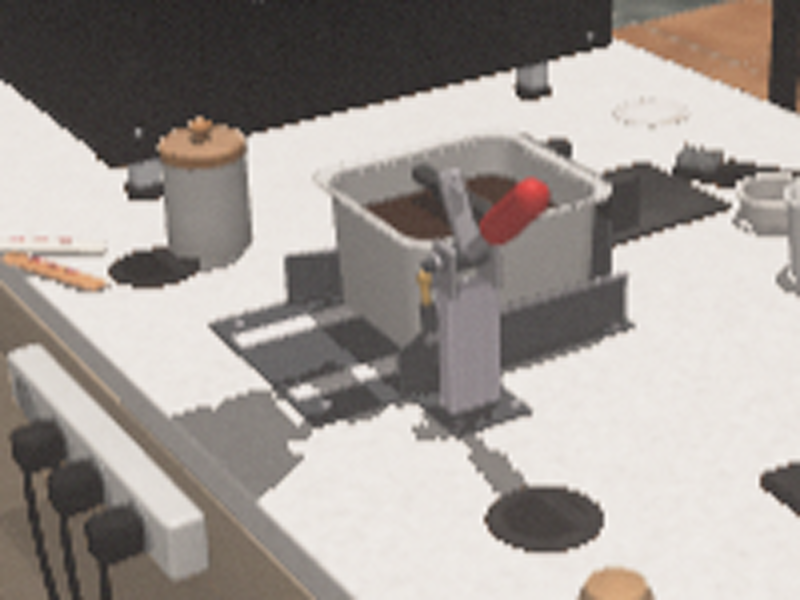

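The pan is flat against the stop (far rim at (605,185)) and the red handle is still open at (520,210). Next I move over to the handle's outer side.

```bash
python3 -m pendant '[[1,-0.17,0.05,0,0,0,0],[1,-0.34,0.11,0,0,0,0],[1,-0.51,0.17,0,0,0,0],[1,-0.68,0.24,0,0,0,0],[1,-0.834,0.291,0,0,0,0],[1,-0.834,0.291,0.15,0,0,0],[1,-0.834,0.291,0.3,0,0,0],[1,-0.834,0.291,0.354,0,0,0]]'
python3 -c "
from h import *
plan([.526,-.125,.184],-.033);plan([.526,-.02,.184],-.033)
T=cam('top');cr=T['im'][180:310,220:380]; cv2.imwrite('pics/t4.png',cv2.resize(cr,(720,585),interpolation=cv2.INTER_CUBIC))
S=cam('scene');c=S['im'][190:340,200:400];cv2.imwrite('pics/s4.png',cv2.resize(c,(800,600),interpolation=cv2.INTER_CUBIC))"
```

```text
time: 8.05
ee_pos: [0.5223, -0.1252, 0.1783]
eef_rot: [0.719, 0.695, -0.002, -0.002]
ft_force: [0.5, 0.2, 0.7]
width: 0.0003
grip_force: 0.0
plan [ 0.001  0.012 -0.019] [-0.002  0.    -0.   ]
plan [ 0.351  0.    -0.019] [-0.002  0.    -0.   ]
```

View pics/s4.png

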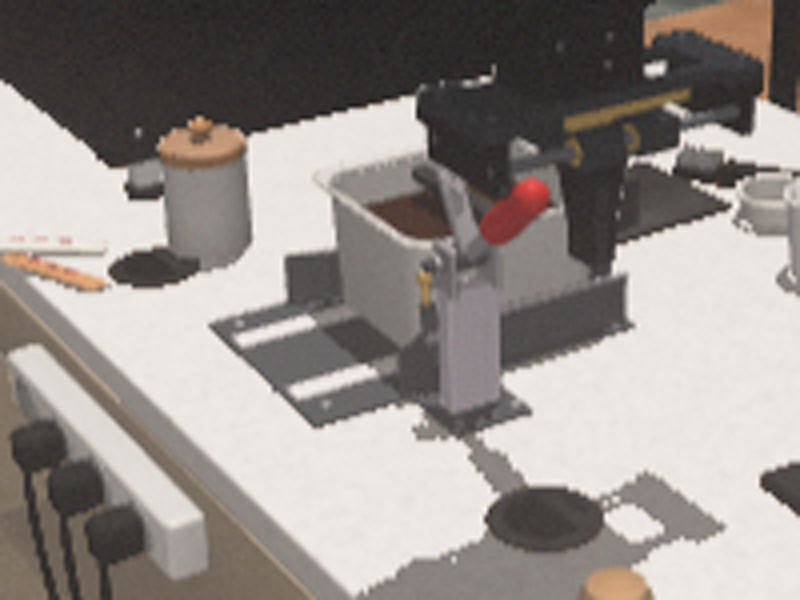

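```bash
python3 -c "
from h import *
S=cam('scene');T=cam('top')
P=[[.5223,-.1252,.164],[.524,-.078,.190],[.525,-.063,.176],[.527,.008,.113],[.523,-.049,.166]]
print(((proj(S,P)-[200,190])*4).round(0)); print(((proj(T,P)-[220,180])*4.5).round(0))"
```

```text
[[587. 255.]
 [542. 187.]
 [529. 200.]
 [469. 253.]
 [513. 208.]]
[[688. 331.]
 [605. 323.]
 [575. 323.]
 [441. 324.]
 [548. 327.]]
```

View pics/t4.png

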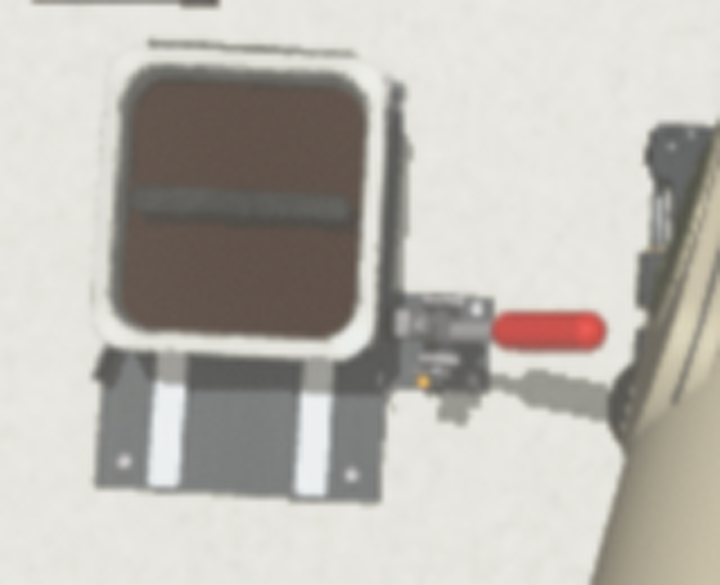

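The projections match the picture: the handle tip is at (605,330) and the finger is at (688,331), in line with the handle. The pan rim is up against the crossbar. Pushing the handle.

```bash
python3 -m pendant '[[1,0.04,0,-0.02,0,0,0],[1,0.08,0,-0.03,0,0,0],[1,0.105,0,-0.035,0,0,0],[1,0.13,0,-0.04,0,0,0],[1,0.155,0,-0.045,0,0,0],[1,0.18,0,-0.05,0,0,0],[1,0.205,0,-0.05,0,0,0],[1,0.23,0,-0.05,0,0,0]]'
python3 -m pendant '[[1,0.02,0,0,0,0,0],[1,0.04,0,0,0,0,0],[1,0.06,0,0,0,0,0],[1,0.08,0,0,0,0,0]]'
```

```text
time: 9.25
ee_pos: [0.528, -0.0664, 0.2007]
eef_rot: [0.723, 0.691, -0.0, 0.005]
ft_force: [-0.4, -0.9, -1.3]
width: 0.003
grip_force: 0.7
time: 9.75
ee_pos: [0.5272, -0.0313, 0.1963]
eef_rot: [0.718, 0.696, -0.0, -0.0]
ft_force: [-0.4, -0.7, 0.7]
width: 0.0005
grip_force: 0.0
```

```bash
python3 -c "
from h import *
S=cam('scene');c=S['im'][190:340,200:400];cv2.imwrite('pics/s5.png',cv2.resize(c,(800,600),interpolation=cv2.INTER_CUBIC))"
```

```text
(no output)
```

View pics/s5.png

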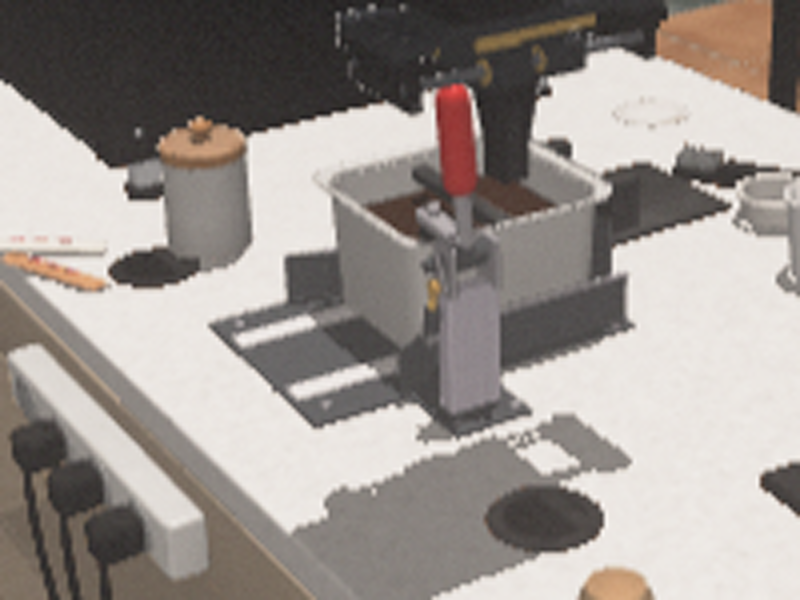

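The red handle stands past vertical (tip at (452,90)) and the foot is down at (435,215), so the clamp has snapped shut. I'll back off and check numerically.

```bash
python3 -m pendant '[[1,-0.08,0,0,0,0,0],[1,-0.2,0,0,0,0,0],[1,-0.3,0,-0.1,0,0,0],[1,-0.3,0,-0.25,0,0,0],[1,-0.3,0,-0.25,0,0,0],[1,-0.3,0,-0.25,0,0,0]]'
python3 - <<'E'
from h import *
S=cam('scene');T=cam('top')
def red(c,box):
    x0,y0,x1,y1=box; b=c["im"].astype(int); m=(b[...,2]>120)&(b[...,2]>2*b[...,1])&(b[...,2]>2*b[...,0])
    ys,xs=np.nonzero(m[y0:y1,x0:x1]); return (xs.mean()+x0,ys.mean()+y0),len(xs)
a=red(T,(280,230,370,280)); b=red(S,(300,200,350,260)); P=tri(T,a[0],S,b[0]); print(a,b,P, "lean deg",np.degrees(np.arctan2(P[1]-.008,P[2]-.113)))
P0=[[.528,.032,.2255],[.528,.0165,.153]]
print(((proj(S,P0)-[200,190])*4).round())
im=T["im"].astype(int)[180:310,220:300]; m=((im[...,2]-im[...,0])>12)&(im[...,2]<140)
ys,xs=np.nonzero(m); R=cv2.minAreaRect(np.c_[xs+220,ys+180].astype(np.float32)); print(R,onz(T,R[0],.07))
print(r.read_state()["time"],r.read_state()["ee_pos"])
E
```

```text
time: 10.55
ee_pos: [0.5242, -0.1218, 0.271]
eef_rot: [0.719, 0.695, -0.0, -0.0]
ft_force: [1.2, -1.0, 0.3]
width: 0.0004
grip_force: 0.0
((np.float64(308.57142857142856), np.float64(249.46938775510205)), 49) ((np.float64(312.4433962264151), np.float64(223.80188679245282)), 212) [0.52848605 0.03105104 0.18734872] lean deg 17.225503263054023
[[445.  79.]
 [461. 192.]]
((273.5052185058594, 225.87521362304688), (51.87165451049805, 55.82655715942383), 2.385944128036499) [0.59672639 0.12688894 0.07      ]
10.65 [ 0.52390855 -0.12180593  0.27051829]
```

```bash
python3 -c "
from h import *
print(r.close_job())"
```

```text
the job is handed in; nothing more can be done
None
```

I pushed the pan home against the back stop and swung the clamp handle over until it snapped shut. The job was handed in at about 10.7 s; the final images show the pan home and the handle past centre, but no verdict came back and I could not measure the foot's force on the rim.

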